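# Set the brick-sorting station in order

## Task

Set the brick station in order: put the deep tier of the white box centred on the round wooden stand, the divided tier squarely on top of it, and the lidded tier squarely on top of that. Lay the scoop upright, centred and lengthwise, on the cork mat beside the bowl of bricks, and the brick separator likewise, studs up, on the cork mat beside the stand. Leave the bowl and the espresso cup where they are, and let go of everything.

Things in the scene. Friction and masses are not known exactly. Their poses are not given: they have to be found in the camera images.
- stand: low round wooden stand with a swivelling top (locked; it does not turn or move): flat top disc 144 mm across, its surface 24 mm above the worktop, on a smaller dark base. Origin at the centre of the underside (on the worktop). It stands at the far left or the far right, with the bowl at the other end.
- bowl: glass bowl of transparent red bricks, 120 mm across the rim, 52 mm high (bricks heap to about 55 mm), loose, 0.7 kg; origin at the centre of the underside. Not to be moved.
- mat_a: one of two identical flat cork mats, fixed, 160 (x) by 64 (y) by 3 mm; origin at the centre of the underside, x along its length. The mats lie side by side between bowl and stand; which of mat_a and mat_b is beside the bowl (0.17 to 0.26 m from it, centre to centre; the other over 0.43 m) varies.
- mat_b: one of two identical flat cork mats, fixed, 160 (x) by 64 (y) by 3 mm; origin at the centre of the underside, x along its length. The mats lie side by side between bowl and stand; which of mat_a and mat_b is beside the bowl (0.17 to 0.26 m from it, centre to centre; the other over 0.43 m) varies.
- deep_tier: Loose, starts flat on the worktop in one of five near places, x pointing roughly away from the robot. Deep tier of the white plastic box: plain open tray without dividers, 120 (x) by 58 (y) by 38 mm high, walls and floor 5 mm, flat underside, about 0.12 kg. Origin at the centre of the underside, z up. Grip across its 58 mm width.
- divided_tier: Loose, starts flat on the worktop in one of five near places, x pointing roughly away from the robot. Divided tier of the white box: open tray with two cross walls making three compartments, 120 (x) by 58 (y) by 26 mm high, walls and floor 5 mm, flat underside that simply sits on the rim of the tier below (no interlock), about 0.10 kg. Origin at the centre of the underside, z up.
- lidded_tier: Loose, starts flat on the worktop in one of five near places, x pointing roughly away from the robot. Lidded top tier of the white box: closed, smooth top with a slightly raised 90 by 34 mm panel; 120 (x) by 58 (y) by 22 mm high (25 mm with the panel), flat underside that simply sits on the tier below, about 0.11 kg. Origin at the centre of the underside, z up.
- scoop: Orange scoop, starts like the tiers; 140 mm long (x), 50 wide, flat underside. Bucket from x = +5 to +70 mm (sides 20, back wall 28 mm high); straight handle 16 wide, 16 high, its underside flush with the bucket's, from x = -70 to +5 mm. Origin: middle of the length, on the underside; z up. 0.05 kg, centre of mass about 10 mm to the bucket side of the origin. May lie either way round on the mat.
- separator: Loose, starts flat on the worktop in one of five near places, x pointing roughly away from the robot. Grey brick separator, a small flat bar 74 mm long (x) and 18 mm wide: body 10 mm high from x = -37 to +13 mm with low studs on top, thin 4 mm tongue from x = +13 to +37 mm. Origin at the middle of the overall length, on the underside; z up. About 0.025 kg. Either way round on the mat will do.
- cup: blue espresso cup without handle, 60 mm across, 60 mm high, loose, standing between the far ends of the two mats; origin at the centre of the underside. Not to be moved. (A fixed pop-up socket post, 100 mm across and 76 mm high, stands farther away, beyond the work.)
Mind the look-alikes: they are no part of the job. What is shaped like the lidded_tier but turquoise is not meant.

How it is judged (in metres and radians):
At the end, for the whole second after the job is handed in: Flat and at rest: deep tier within 15 mm of the stand's centre; divided on deep, lidded on divided tier, each within 8 mm and 0.12 rad; scoop on the mat under 0.33 m from the bowl, separator on the other mat, both upright, within 15 mm of its centre and 0.2 rad of its length (horizontal distance between deep_tier and stand below 0.015 m and z of deep_tier in the frame of stand between 0.02 and 0.028 m and angle between each of deep_tier, divided_tier, lidded_tier's own z axis and vertical below 0.08 rad and horizontal distance between divided_tier and deep_tier below 0.008 m and z of divided_tier in the frame of deep_tier between 0.034 and 0.042 m and angle between the x axis of divided_tier and the x axis of deep_tier, either way round below 0.12 rad and horizontal distance between lidded_tier and divided_tier below 0.008 m and z of lidded_tier in the frame of divided_tier between 0.022 and 0.03 m and angle between the x axis of lidded_tier and the x axis of divided_tier, either way round below 0.12 rad and ((horizontal distance between mat_a and bowl below 0.33 m and horizontal distance between scoop and mat_a below 0.015 m and z of scoop in the frame of mat_a between -0.001 and 0.007 m and angle between each of scoop, separator's own z axis and vertical below 0.08 rad and angle between the x axis of scoop and the x axis of mat_a, either way round below 0.2 rad and horizontal distance between separator and mat_b below 0.015 m and z of separator in the frame of mat_b between -0.001 and 0.007 m and angle between the x axis of separator and the x axis of mat_b, either way round below 0.2 rad) or (horizontal distance between mat_b and bowl below 0.33 m and horizontal distance between scoop and mat_b below 0.015 m and z of scoop in the frame of mat_b between -0.001 and 0.007 m and angle between each of scoop, separator's own z axis and vertical below 0.08 rad and angle between the x axis of scoop and the x axis of mat_b, either way round below 0.2 rad and horizontal distance between separator and mat_a below 0.015 m and z of separator in the frame of mat_a between -0.001 and 0.007 m and angle between the x axis of separator and the x axis of mat_a, either way round below 0.2 rad)) and linear speed of each of deep_tier, divided_tier, lidded_tier, scoop, separator below 0.02 m/s and angular speed of each of deep_tier, divided_tier, lidded_tier, scoop, separator below 0.2 rad/s); the robot touches nothing.
It fails at once if the bowl of bricks is shifted by more than 20 mm (distance of bowl from where it was at the start of the episode above 0.02 m).
It fails at once if the espresso cup is shifted by more than 20 mm (distance of cup from where it was at the start of the episode above 0.02 m).
It also fails if it takes over 144 s, if anything falls off the work surface, if the arm or the gripper's body presses on something with over 40 N, if the wrist force passes 120 N, or if a joint passes its speed limit or range.

## Robot

A 6-joint arm with a two-finger parallel gripper is mounted at the origin on the work surface. World frame = base frame: x ahead of the robot, y to its left, z up, the work surface at z = 0. Lengths are in mm, angles in rad, forces in N, time in s.
With the tool pointing down it reaches from about 350 to 975 mm from the base axis. Payload 7.1 kg.
Tool frame: the origin (TCP) lies on the centre line of the jaws, within the pads' length; the fingertips stand 8 mm ahead of it and the grasp point (between the pads) lies 11 mm behind it (arm.nose_length is the distance from the TCP to the fingertips, in mm); z points along the fingers, y is the line along which they close (so a half turn about z gives the same grasp; the last joint's range is limited). The gripper opens to 88 mm and grips with 3 to 60 N. Pads are 20 mm wide; open, the fingers measure 115 mm over their backs; the gripper's body (75 mm by 178 mm) begins 61 mm behind the grasp point.
Start: joints at [1.226, 0.423, 1.63, -0, 1.089, -0.019], TCP at [200.01, 592.116, 230.675] pointing down, gripper open.
Joint ranges: [-3, 3], [-0.9, 2.11], [0.09, 2.58], [-1.31, 4.45], [0.11, 2.69], [-2.54, 2.54]. Speed limits (rad/s): [2.39, 2.39, 3.01, 3.14, 3.14, 3.14].

## Interface

Orientations are given as a rotation vector (axis times angle).
In Python, from plant import arm gives the robot as it stands.
- The arm moves only by the tool step_arm, never from a script. Its argument "deltas" is a list of rows, each a list of 3 entries, a list of its own where there are three numbers: the turn, a rotation vector about the tool's x, y, z each as a share of pi/4 rad, from -1 to 1, then the shift along the tool's x, y, z each as a share of 300 mm, from -1 to 1, then the opening, from 0 (shut) to 1 (fully open). In form: [[[ax, ay, az], [dx, dy, dz], hand], ...]. A call has 1 to 10 rows; each row shifts and turns the commanded pose from where the row before left it, along the tool's axes as they then stand; what a row does not reach is not made up. A row lasts 1/12 s, in which the tool goes at most 41.7 mm and 7.16 degrees, less where a joint would pass 70% of its speed; a pose out of reach is approached as far as the arm can. A call with a number of a shift or a turn outside -1 to 1 is refused whole. A call with a gripper value outside its range is refused whole. The fingers move at their own pace and stop on an object; "grip_force" is the grip in N (left out, the last holds). Time passes only in rows, so rows that do not move let the fingers close. It gives the time, the measured TCP pose, the force, the opening and the grip force at its end, in the units of the state.
- arm.observe(): the state, without advancing time (a new reading comes with each control period).
- arm.snapshot(name): name is "scene" or "top" or "wrist"; returns (picture, depth): 400x640x3 uint8, red, green, blue; 400x640 float32, mm along the optical axis (not along the pixel's ray), 0 where there is no reading.
- arm.camera_params(name): a dict with "K" (3x3 intrinsics, pixels), "k1" (the pictures are not rectified: a ray, as slopes to the right and down, at radius r is drawn at 1 + k1 r^2 times it, then the intrinsics apply), "eye" and "orientation" of the camera in the world. Camera axes: x right, y down, z forward; pixel columns grow to the right and rows downward; lengths in mm; the calibration is good to about 2 mm. A picture is of the moment at which its call begins: read the wrist's pose just before it. camera_params takes no time and is no camera call; for the wrist camera it gives the pose at the moment of the call.
- arm.sign_off(): hands the job in; it is judged then, once.
Trained networks look in the newest picture that a camera, given by its name, has taken for a name from the list of things; names that differ only in an ending like _2 or _b are one class to them, and where a whole thing is asked for, a point or a joint stands for the part that bears it (a point fixed in the world has none). Each returns a list of dicts, best first, with "conf" (0 to 1); they miss things now and then, are a little off and sometimes report something else, mostly with a low value. They report only what shows in the picture. A call takes as long as a camera call. They do not tell look-alikes from the thing itself.
- arm.recognise(camera, query): "pixel" ([column, row] in pixels, amid what is visible of it).
- arm.silhouettes(camera, query): "pixels" (400x640 bool, what is visible of it) and "pixel" ([column, row] in pixels, amid what is visible of it).
The state is a dict: "clock": time; "joint_positions": joint angles; "qvel": joint speeds; "joint_efforts": joint torques, N m; "tcp_pos": TCP position; "tcp_rot": TCP orientation; "force": force on the tool from outside, world axes, zero at the start; "moment": the same for the moment, N m; "opening": finger opening in mm; "grasp_force": force on a finger pad.
Only numpy, scipy, OpenCV 4.12 (cv2) and the standard library are available. Lean on these libraries where they do the work, as an engineer would, in place of code of your own. Each camera call takes 0.05 s, during which the arm holds its last target. There are 200 camera calls.

## Working session

There is one attempt and no reset: what is moved stays moved. The work goes in short steps, Python scripts to look and compute and a tool call to move; the robot and the scene stay as the last step left them, time stands still between calls to the robot, and variables do not carry over. Pictures are saved under pics/ and viewed, at most 14 in all, crops included, and the job is handed in when it is done.

Besides the shell and the picture viewer there is one more tool, called after ">>>" as name(argument=value, ...), one argument or row to a line, values as JSON. step_arm: Moves the arm, as the interface text tells. Its arguments: {"type":"object","properties":{"deltas":{"type":"array","items":{"type":"array"}},"grip_force":{"type":"number"}},"required":["deltas"]}

```bash
mkdir -p pics; ls; cat > h.py <<'E'
import numpy as np, cv2
from plant import arm
from scipy.spatial.transform import Rotation as R
def snap(n,f=None):
    p=arm.camera_params(n); im,d=arm.snapshot(n)
    if f: cv2.imwrite('pics/'+f,im[:,:,::-1])
    return p,im,d
def rot(o):
    o=np.array(o,float)
    return R.from_rotvec(o).as_matrix() if o.size==3 else (o if o.shape==(3,3) else R.from_quat(o).as_matrix())
def pts(p,d):
    K=np.array(p['K']);v,u=np.mgrid[0:400,0:640]
    D=np.array([p['k1'],0,0,0,0.])
    s=cv2.undistortPointsIter(np.stack([u.ravel(),v.ravel()],1).astype(np.float64)[:,None],K,D,None,None,(3,50,1e-9))[:,0]
    z=d.ravel().astype(float)
    c=np.c_[s[:,0]*z,s[:,1]*z,z]
    return (c@rot(p['orientation']).T+np.array(p['eye'])).reshape(400,640,3)
E
python3 - <<'E'
from h import *
for n in ['top','scene']:
    p,im,d=snap(n,n+'0.png'); print(n,p,d.min(),d.max())
print(arm.observe())
E
```

```text
pics
top {'K': array([[464.74038796,   0.        , 320.90913357],
       [  0.        , 464.74038796, 198.00858913],
       [  0.        ,   0.        ,   1.        ]]), 'k1': -0.05701051828389192, 'eye': array([ 306.69777738,  -84.52999696, 1268.11849657]), 'orientation': array([-2.17131753,  2.13286209, -0.12451798])} 0.0 2182.632
scene {'K': array([[458.60942823,   0.        , 316.79331945],
       [  0.        , 458.60942823, 201.86777245],
       [  0.        ,   0.        ,   1.        ]]), 'k1': -0.12588649385056153, 'eye': array([1109.15929026,  336.13596334,  897.07351979]), 'orientation': array([-1.26020747, -2.3441533 ,  0.86735586])} 0.0 3629.3147
{'clock': 0.1, 'joint_positions': array([ 1.22601096e+00,  4.23749143e-01,  1.63061266e+00,  1.87597367e-05,
        1.08861001e+00, -1.89838491e-02]), 'qvel': array([ 0.00067943, -0.00200019, -0.00285043,  0.0007731 ,  0.00043456,
       -0.00170429]), 'joint_efforts': array([-8.68894058e-04, -5.45610809e+01, -2.74321282e+01,  6.44587073e-02,
        1.89457677e-02, -3.44927525e-05]), 'tcp_pos': array([199.83609163, 591.66716563, 229.98932644]), 'tcp_rot': array([-5.09477666e-01, -3.09973585e+00,  2.12574324e-03]), 'force': array([ 0.21857359, -0.39938958,  0.56323734]), 'moment': array([-0.00443055,  0.02011597, -0.0272218 ]), 'grasp_force': 0.0, 'opening': 87.7767561158864}
```

View pics/top0.png

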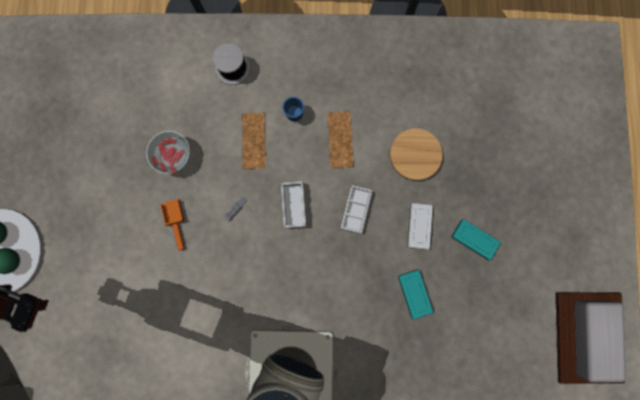

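View pics/scene0.png

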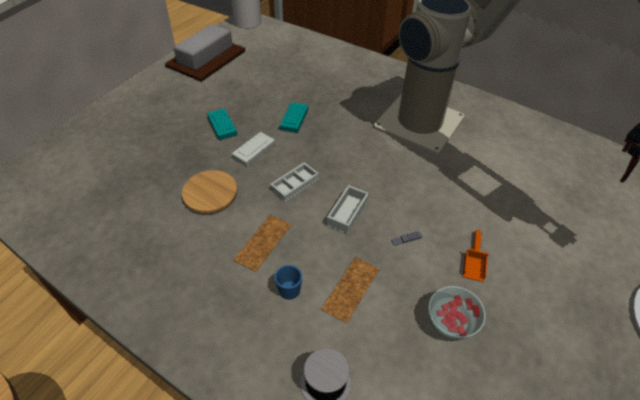

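```bash
cat > meas.py <<'E'
from h import *
def meas(n,names,save=None):
    p,im,d=snap(n,save); P=pts(p,d)
    for q in names:
        for r in arm.silhouettes(n,q)[:3]:
            m=r['pixels']&(d>0)
            if r['conf']<.3 or m.sum()<20: print(q,'low',r['conf'],r['pixel']); continue
            X=P[m]; 
            h=np.percentile(X[:,2],97)
            Y=X[X[:,2]>2] if q[:3]!='mat' else X
            if len(Y)<20: Y=X
            (c,s,a)=cv2.minAreaRect(Y[:,:2].astype(np.float32))
            a=np.deg2rad(a)
            if s[0]<s[1]: a+=np.pi/2
            a=(a+np.pi/2)%np.pi-np.pi/2
            rgb=im[m].mean(0).astype(int)
            print(q,round(r['conf'],2),np.round(r['pixel']),'rect',np.round(c,1),np.round(s,1),'ang',round(a,3),'ztop',round(h,1),'med',np.round(np.median(X,0),1),rgb,len(Y))
    return p,im,d,P
E
python3 - <<'E'
from meas import *
meas('top',['stand','bowl','mat_a','deep_tier','divided_tier','lidded_tier','scoop','separator','cup'])
E
```

```text
stand 0.8 [413. 152.] rect [ 589.6 -327.9] [142.1 142.8] ang -1.139 ztop 29.1 med [ 588.3 -326.6   24.3] [165 128  86] 2140
bowl 0.86 [166. 151.] rect [577.6 345.8] [117.9 114.8] ang 0.925 ztop 54.7 med [581.  353.5  35.4] [116  96  95] 1441
mat_a 0.74 [340. 139.] rect [ 631.8 -120. ] [161.2  64.3] ang 0.076 ztop 8.4 med [ 630.5 -120.1    3.4] [136 100  66] 1275
mat_a 0.66 [254. 143.] rect [628.  119.7] [163.7  62.9] ang 0.033 ztop 8.4 med [626.4 120.4   3.2] [136 100  65] 1227
deep_tier 0.66 [292. 203.] rect [443.2   3.2] [119.7  59.5] ang 0.097 ztop 40.6 med [444.7   4.9   6.7] [148 150 151] 905
divided_tier 0.81 [355. 208.] rect [ 434.3 -164.8] [ 57.6 114.9] ang -0.239 ztop 29.2 med [ 435.8 -164.6    7.2] [159 161 163] 842
lidded_tier 0.91 [476. 242.] rect [ 358.6 -494.1] [128.7  65.6] ang 1.043 ztop 29.3 med [ 357.9 -488.4   23.3] [ 40 119 117] 1046
lidded_tier 0.75 [417. 296.] rect [ 212.2 -325.7] [121.7  58.7] ang 0.329 ztop 28.8 med [ 211.1 -323.8   23.5] [ 39 125 123] 1030
lidded_tier 0.66 [420. 224.] rect [ 393.3 -339.1] [ 63.9 122.7] ang -0.04 ztop 29.3 med [ 392.  -335.7   23.6] [165 167 169] 1019
scoop 0.64 [173. 213.] rect [385.6 329.8] [140.9  58.8] ang 0.26 ztop 27.6 med [408.7 330.3   6.4] [140  80  40] 574
separator 0.73 [235. 210.] rect [433.  164.1] [18.9 71.5] ang -0.695 ztop 15.1 med [431.1 164.    9.3] [ 97  96 102] 164
cup 0.7 [291. 106.] rect [709.2   9.3] [66.7 54.9] ang 0.199 ztop 62.4 med [713.6   9.7  29.4] [37 55 74] 395
```

Both pictures agree: in the top view the stand is at (416,154), the bowl at (168,152), the mats at (254,140) and (341,140), and the cup at (293,108). The deep tier is at (293,205), the divided tier at (357,210) and the white lidded tier at (420,226). The scoop is at (174,225) and the separator at (235,210). The two turquoise boxes are look-alikes.

```bash
cat > go.py <<'E'
# usage: python3 go.py x y z yaw  -> total turn (share), total shift after the turn (share), rows
import sys
from h import *
def st():
    o=arm.observe(); M=R.from_rotvec(o['tcp_rot']).as_matrix(); return o,M,np.arctan2(M[1,0],M[0,0])
if __name__=='__main__':
    x,y,z,yaw=map(float,sys.argv[1:5]); o,M,y0=st()
    dy=(yaw-y0+np.pi)%(2*np.pi)-np.pi
    T=R.from_rotvec([0,0,yaw]).as_matrix()@np.diag([1,-1,-1.])
    rv=R.from_matrix(M.T@T).as_rotvec()/(np.pi/4)
    d=np.array([x,y,z])-o['tcp_pos']; s=T.T@d/300
    print('clock',round(o['clock'],2),'tcp',o['tcp_pos'].round(1),'yaw',round(y0,3),'j6',o['joint_positions'][5].round(2))
    print('turn',rv.round(3),'rows',int(np.ceil(np.abs(rv).max()/.15)),'| shift',s.round(3),'rows',np.ceil(np.linalg.norm(s)/.13))
    n1=max(1,int(np.ceil(np.abs(rv).max()/.15))); nx=max(1,int(np.ceil(np.linalg.norm(s[:2])/.13)))
    print('per turn row',(rv/n1).round(3),n1,'per xy row',(s[:2]/nx).round(4),nx)
E
python3 - <<'E'
from h import *
print(arm.camera_params('wrist'))
E
python3 go.py 400 5 230 3.23
```

```text
{'K': array([[360.60650508,   0.        , 310.56515323],
       [  0.        , 360.60650508, 201.16718239],
       [  0.        ,   0.        ,   1.        ]]), 'k1': -0.0585111045960781, 'eye': array([136.46255495, 613.06066001, 383.43128274]), 'orientation': array([2.38048216, 1.70890158, 0.21440463])}
clock 0.6 tcp [200.  592.1 230.7] yaw 2.816 j6 -0.02
turn [ 0.     0.    -0.527] rows 4 | shift [-4.910e-01 -2.008e+00  2.000e-03] rows 16.0
per turn row [ 0.     0.    -0.132] 4 per xy row [-0.0307 -0.1255] 16
```

>>> step_arm(
  deltas=[
    [[0,0,-0.132],[0,0,0],1],
    [[0,0,-0.132],[0,0,0],1],
    [[0,0,-0.132],[0,0,0],1],
    [[0,0,-0.132],[0,0,0],1],
    [[0,0,0],[-0.031,-0.125,0],1],
    [[0,0,0],[-0.031,-0.125,0],1],
    [[0,0,0],[-0.031,-0.125,0],1],
    [[0,0,0],[-0.031,-0.125,0],1],
    [[0,0,0],[-0.031,-0.125,0],1],
    [[0,0,0],[-0.031,-0.125,0],1],
  ],
)

```text
clock: 1.43
tcp_pos: [275.7, 371.3, 230.8]
tcp_rot: [-0.14, 3.138, 0.0]
force: [0.7, 0.5, 0.2]
opening: 87.7
grasp_force: 0.0
```

>>> step_arm(
  deltas=[
    [[0,0,0],[-0.031,-0.125,0],1],
    [[0,0,0],[-0.031,-0.125,0],1],
    [[0,0,0],[-0.031,-0.125,0],1],
    [[0,0,0],[-0.031,-0.125,0],1],
    [[0,0,0],[-0.031,-0.125,0],1],
    [[0,0,0],[-0.031,-0.125,0],1],
    [[0,0,0],[-0.031,-0.125,0],1],
    [[0,0,0],[-0.031,-0.125,0],1],
    [[0,0,0],[-0.031,-0.125,0],1],
    [[0,0,0],[-0.031,-0.125,0],1],
  ],
)

```text
clock: 2.27
tcp_pos: [401.8, 5.7, 231.1]
tcp_rot: [-0.139, 3.137, -0.0]
force: [1.0, -0.1, 0.3]
opening: 88.0
grasp_force: 0.0
```

```bash
python3 - <<'E'
from meas import *
meas('wrist',['deep_tier','separator','divided_tier'],'w1.png')
E
python3 go.py 443 5 30 3.23
```

```text
deep_tier 0.71 [304. 212.] rect [443.3   1.2] [119.1  57.9] ang 0.096 ztop 37.4 med [444.6   0.9   4.5] [151 152 153] 6440
separator 0.79 [452. 212.] rect [431.4 162.8] [18.9 72.4] ang -0.679 ztop 10.9 med [427.6 163.5   8.1] [111 110 116] 1009
divided_tier 0.56 [145. 190.] rect [ 434.8 -167.9] [ 59.3 121.2] ang -0.229 ztop 25.6 med [ 433.7 -170.2    9.7] [133 134 134] 6866
clock 2.47 tcp [401.5   6.8 230.7] yaw -3.056 j6 -1.67
turn [ 0.    -0.    -0.004] rows 1 | shift [-0.137 -0.018  0.669] rows 6.0
per turn row [ 0.    -0.    -0.004] 1 per xy row [-0.0686 -0.0091] 2
```

View pics/w1.png

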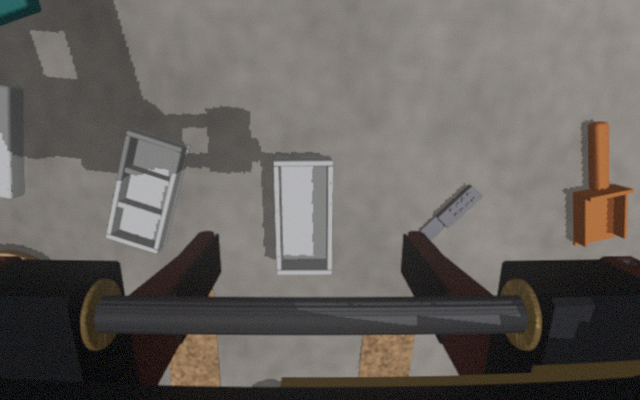

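The wrist view shows the deep tier at (304,215), the divided tier at (145,190), the separator at (452,212) and the scoop at the right, and the wrist measurements agree with the picture.

```bash
python3 go.py 443.3 1.2 18 3.238
```

```text
clock 2.47 tcp [401.5   6.8 230.7] yaw -3.056 j6 -1.67
turn [ 0.    -0.    -0.014] rows 1 | shift [-0.137 -0.032  0.709] rows 6.0
per turn row [ 0.    -0.    -0.014] 1 per xy row [-0.0684 -0.016 ] 2
```

>>> step_arm(
  deltas=[
    [[0,0,-0.014],[-0.068,-0.016,0],1],
    [[0,0,0],[-0.068,-0.016,0.05],1],
    [[0,0,0],[0,0,0.11],1],
    [[0,0,0],[0,0,0.12],1],
    [[0,0,0],[0,0,0.12],1],
    [[0,0,0],[0,0,0.12],1],
    [[0,0,0],[0,0,0.1],1],
    [[0,0,0],[0,0,0.06],1],
    [[0,0,0],[0,0,0.029],1],
    [[0,0,0],[0,0,0],1],
  ],
)

```text
clock: 3.3
tcp_pos: [441.6, 3.4, 16.6]
tcp_rot: [0.16, -3.134, -0.001]
force: [0.0, 0.3, -0.2]
opening: 88.1
grasp_force: 0.0
```

>>> step_arm(
  deltas=[
    [[0,0,0],[0,0,0],0.5],
    [[0,0,0],[0,0,0],0.5],
    [[0,0,0],[0,0,0],0.5],
    [[0,0,0],[0,0,0],0.5],
    [[0,0,0],[0,0,0],0.5],
    [[0,0,0],[0,0,0],0.5],
  ],
  grip_force=25,
)

```text
clock: 3.8
tcp_pos: [443.7, 2.0, 18.9]
tcp_rot: [-0.156, 3.136, -0.0]
force: [-1.2, 1.4, 7.9]
opening: 57.6
grasp_force: 25.0
```

```bash
python3 go.py 589 -329 90 3.14
```

```text
clock 3.8 tcp [443.7   2.   18.9] yaw -3.042 j6 -1.69
turn [-0.     0.002  0.129] rows 1 | shift [-0.486 -1.102 -0.237] rows 10.0
per turn row [-0.     0.002  0.129] 1 per xy row [-0.0486 -0.1102] 10
```

>>> step_arm(
  deltas=[
    [[0,0,0],[0,0,-0.12],0.5],
    [[0,0,0.129],[0,0,-0.117],0.5],
    [[0,0,0],[-0.049,-0.11,0],0.5],
    [[0,0,0],[-0.049,-0.11,0],0.5],
    [[0,0,0],[-0.049,-0.11,0],0.5],
    [[0,0,0],[-0.049,-0.11,0],0.5],
    [[0,0,0],[-0.049,-0.11,0],0.5],
    [[0,0,0],[-0.049,-0.11,0],0.5],
    [[0,0,0],[-0.049,-0.11,0],0.5],
    [[0,0,0],[-0.049,-0.11,0],0.5],
  ],
)

```text
clock: 4.63
tcp_pos: [560.4, -264.1, 89.3]
tcp_rot: [-0.003, -3.142, -0.0]
force: [0.9, 0.5, -1.1]
opening: 58.3
grasp_force: 25.0
```

>>> step_arm(
  deltas=[
    [[0,0,0],[-0.049,-0.11,0],0.5],
    [[0,0,0],[-0.049,-0.11,0],0.5],
    [[0,0,0],[0,0,0],0.5],
    [[0,0,0],[0,0,0],0.5],
  ],
)

```text
clock: 4.97
tcp_pos: [589.5, -330.0, 88.9]
tcp_rot: [0.006, 3.141, -0.0]
force: [-0.7, 0.6, -0.9]
opening: 57.6
grasp_force: 25.0
```

```bash
python3 - <<'E'
from meas import *
meas('wrist',['stand','deep_tier'])
print(arm.observe()['opening'])
E
python3 go.py 589 -329.5 43.5 3.1416
```

```text
stand 0.65 [308. 127.] rect [ 567.2 -331. ] [142.3  97. ] ang 1.57 ztop 24.0 med [ 567.4 -331.9   22.7] [158 134 106] 8374
deep_tier 0.75 [310. 225.] rect [ 587.5 -330.1] [117.   94.1] ang 0.003 ztop 107.3 med [ 575.1 -330.4   74.7] [138 138 137] 30643
58.08181818287232
clock 5.12 tcp [ 588.5 -327.    88.7] yaw 3.141 j6 -2.09
turn [ 0.001 -0.002 -0.001] rows 1 | shift [-0.002 -0.008  0.151] rows 2.0
per turn row [ 0.001 -0.002 -0.001] 1 per xy row [-0.0016 -0.0083] 1
```

>>> step_arm(
  deltas=[
    [[0,0,0],[0,-0.006,0.08],0.5],
    [[0,0,0],[0,0,0.05],0.5],
    [[0,0,0],[0,0,0.02],0.5],
    [[0,0,0],[0,0,0],0.5],
  ],
)

```text
clock: 5.45
tcp_pos: [588.5, -328.4, 42.8]
tcp_rot: [-0.001, -3.139, -0.003]
force: [0.5, 0.1, -0.9]
opening: 57.9
grasp_force: 25.0
```

```bash
python3 go.py 589.5 -330.5 42 3.1416;  python3 -c "
from meas import *
p,im,d,P=meas('wrist',['deep_tier']); print(arm.observe()['force'])"
```

```text
clock 5.45 tcp [ 588.5 -328.4   42.8] yaw 3.141 j6 -2.1
turn [ 0.002 -0.004 -0.001] rows 1 | shift [-0.003 -0.007  0.003] rows 1.0
per turn row [ 0.002 -0.004 -0.001] 1 per xy row [-0.0034 -0.0071] 1
deep_tier 0.77 [310. 228.] rect [ 588.9 -328.4] [122.8  75.8] ang 0.002 ztop 62.2 med [ 573.4 -328.8   29.5] [137 137 137] 31131
[ 1.42526872 -0.603906   -1.03392996]
```

>>> step_arm(
  deltas=[
    [[0,0,0],[0,-0.003,0.003],0.5],
    [[0,0,0],[0,0,0],1],
    [[0,0,0],[0,0,0],1],
    [[0,0,0],[0,0,0],1],
    [[0,0,0],[0,0,0],1],
    [[0,0,0],[0,0,-0.06],1],
    [[0,0,0],[0,0,-0.12],1],
    [[0,0,0],[0,0,-0.13],1],
    [[0,0,0],[0,0,-0.13],1],
    [[0,0,0],[0,0,-0.13],1],
  ],
)

```text
clock: 6.38
tcp_pos: [589.2, -330.8, 215.9]
tcp_rot: [-0.002, -3.141, -0.0]
force: [0.6, 0.5, 0.1]
opening: 87.8
grasp_force: 0.0
```

```bash
python3 - <<'E'
from meas import *
meas('wrist',['stand','deep_tier','divided_tier','lidded_tier'])
E
python3 go.py 400 -164 230 2.912
```

```text
stand 0.87 [345. 178.] rect [ 584.8 -331. ] [143.2 133.5] ang 1.57 ztop 24.2 med [ 583.1 -326.4   22.8] [155 131 104] 7856
deep_tier 0.6 [309. 184.] rect [ 591.4 -331. ] [125.9  64.3] ang 0.029 ztop 61.5 med [ 590.1 -331.2   28.4] [159 159 160] 8873
divided_tier 0.75 [482.  38.] rect [ 455.7 -173.4] [59.3 78.1] ang -0.231 ztop 25.1 med [ 457.6 -169.4    5.8] [146 147 148] 5692
lidded_tier 0.97 [294.  18.] rect [ 439.7 -345.1] [57.8 28.6] ang 1.53 ztop 24.4 med [ 441.  -343.6   20.6] [169 170 172] 2219
clock 6.63 tcp [ 589.1 -330.8  213.9] yaw 3.14 j6 -2.1
turn [ 0.   -0.    0.29] rows 2 | shift [ 0.74   0.398 -0.054] rows 7.0
per turn row [ 0.    -0.     0.145] 2 per xy row [0.1058 0.0568] 7
```

```bash
cat > rim.py <<'E'
# top-surface footprint: rim.py camera name zlo zhi
import sys
from h import *
n,q,lo,hi=sys.argv[1],sys.argv[2],float(sys.argv[3]),float(sys.argv[4])
p,im,d=snap(n);P=pts(p,d)
for r in arm.silhouettes(n,q)[:2]:
    m=cv2.dilate(r['pixels'].astype(np.uint8),np.ones((5,5)))>0
    k=m&(d>0)&(P[...,2]>lo)&(P[...,2]<hi)&(im.min(2)>=0)
    k=cv2.morphologyEx(k.astype(np.uint8),cv2.MORPH_OPEN,np.ones((2,2)))>0
    if k.sum()<30: print('few',k.sum());continue
    c,s,a=cv2.minAreaRect(P[k][:,:2].astype(np.float32)); a=np.deg2rad(a)+(np.pi/2 if s[0]<s[1] else 0); a=(a+np.pi/2)%np.pi-np.pi/2
    print(q,round(r['conf'],2),np.round(c,1),np.round(s,1),round(a,3),'z',np.median(P[k][:,2]).round(1),im[k].mean(0).astype(int))
E
python3 rim.py wrist deep_tier 58 66
```

```text
deep_tier 0.74 [ 599.5 -328.2] [ 67.9 154.6] -0.024 z 60.5 [168 167 166]
few 0
```

>>> step_arm(
  deltas=[
    [[0,0,0.145],[0,0,-0.03],1],
    [[0,0,0.145],[0,0,-0.03],1],
    [[0,0,0],[0.106,0.057,0],1],
    [[0,0,0],[0.106,0.057,0],1],
    [[0,0,0],[0.106,0.057,0],1],
    [[0,0,0],[0.106,0.057,0],1],
    [[0,0,0],[0.106,0.057,0],1],
    [[0,0,0],[0.106,0.057,0],1],
    [[0,0,0],[0.106,0.057,0],1],
    [[0,0,0],[0,0,0],1],
  ],
)

```text
clock: 7.57
tcp_pos: [393.4, -159.7, 229.7]
tcp_rot: [-0.357, -3.113, -0.005]
force: [0.3, 0.3, -1.1]
opening: 87.8
grasp_force: 0.0
```

```bash
python3 rim.py wrist divided_tier 22 30;python3 rim.py wrist lidded_tier 18 30; python3 go.py 434.8 -167.9 15 2.91
```

```text
lidded_tier 0.94 [ 252.1 -259.3] [259.9  91.5] 1.274 z 22.2 [ 56 125 124]
lidded_tier 0.82 [ 375.6 -343.1] [387.6  91.1] 1.551 z 21.9 [ 47 105 105]
clock 7.77 tcp [ 400.7 -164.2  231.9] yaw 2.912 j6 -1.76
turn [-0.    -0.     0.003] rows 1 | shift [-0.113  0.014  0.723] rows 6.0
per turn row [-0.    -0.     0.003] 1 per xy row [-0.1135  0.0142] 1
```

```bash
cat > rim.py <<'E'
# footprint of top points, robust: rim.py camera name zlo zhi
import sys
from h import *
n,q,lo,hi=sys.argv[1],sys.argv[2],float(sys.argv[3]),float(sys.argv[4])
p,im,d=snap(n);P=pts(p,d)
for r in arm.silhouettes(n,q)[:3]:
    k=r['pixels']&(d>0)&(P[...,2]>lo)&(P[...,2]<hi)
    nl,l,s,_=cv2.connectedComponentsWithStats(k.astype(np.uint8))
    if nl<2: print('none');continue
    k=l==1+np.argmax(s[1:,4]); X=P[k][:,:2]
    best=None
    for a in np.arange(-1.57,1.57,.01):
        U=X@np.array([[np.cos(a),-np.sin(a)],[np.sin(a),np.cos(a)]])
        b=np.percentile(U,[.7,99.3],axis=0); w=b[1]-b[0]
        if w[0]>=w[1] and (best is None or w.prod()<best[0]): best=(w.prod(),a,w,b.mean(0))
    _,a,w,c=best; c=np.array([[np.cos(a),-np.sin(a)],[np.sin(a),np.cos(a)]])@c
    print(q,round(r['conf'],2),np.round(c,1),np.round(w,1),round(a,3),'z',np.median(P[k][:,2]).round(1),im[k].mean(0).astype(int))
E
python3 rim.py wrist divided_tier 22 30;python3 rim.py wrist lidded_tier 18 30
```

```text
divided_tier 0.78 [ 435.1 -168. ] [119.6  57.8] -0.23 z 24.6 [163 164 164]
lidded_tier 0.81 [ 369.9 -471.9] [73.  56.8] 1.06 z 21.9 [ 46 104 104]
lidded_tier 0.72 [ 220.1 -324.2] [99.2 55.6] 0.33 z 22.3 [ 57 127 127]
lidded_tier 0.71 [ 392.1 -340.3] [116.6  56.2] -0.08 z 21.9 [141 141 141]
```

>>> step_arm(
  deltas=[
    [[0,0,0],[-0.114,0.014,0.03],1],
    [[0,0,0],[0,0,0.12],1],
    [[0,0,0],[0,0,0.12],1],
    [[0,0,0],[0,0,0.12],1],
    [[0,0,0],[0,0,0.12],1],
    [[0,0,0],[0,0,0.12],1],
    [[0,0,0],[0,0,0.06],1],
    [[0,0,0],[0,0,0.034],1],
    [[0,0,0],[0,0,0],1],
    [[0,0,0],[0,0,0],1],
  ],
)

```text
clock: 8.8
tcp_pos: [434.5, -167.7, 14.9]
tcp_rot: [-0.36, -3.121, -0.0]
force: [-0.5, -1.0, -0.9]
opening: 87.8
grasp_force: 0.0
```

>>> step_arm(
  deltas=[
    [[0,0,0],[0,0,0],0.5],
    [[0,0,0],[0,0,0],0.5],
    [[0,0,0],[0,0,0],0.5],
    [[0,0,0],[0,0,0],0.5],
    [[0,0,0],[0,0,0],0.5],
    [[0,0,0],[0,0,0],0.5],
  ],
)

```text
clock: 9.3
tcp_pos: [434.6, -167.6, 15.7]
tcp_rot: [0.359, 3.12, -0.0]
force: [-0.6, 1.4, 7.5]
opening: 57.8
grasp_force: 25.0
```

```bash
python3 go.py 520 -260 120 3.1416; python3 rim.py top deep_tier 56 70; python3 rim.py top stand 20 30
```

```text
clock 9.3 tcp [ 434.6 -167.6   15.7] yaw 2.912 j6 -1.74
turn [-0.     0.001 -0.292] rows 2 | shift [-0.285 -0.308 -0.348] rows 5.0
per turn row [-0.     0.001 -0.146] 2 per xy row [-0.0711 -0.077 ] 4
deep_tier 0.92 [ 589.2 -328.2] [120.8  57.1] -0.01 z 61.9 [125 127 127]
none
```

>>> step_arm(
  deltas=[
    [[0,0,0],[0,0,-0.12],0.5],
    [[0,0,-0.146],[0,0,-0.13],0.5],
    [[0,0,-0.146],[0,0,-0.13],0.5],
    [[0,0,0],[-0.1,-0.1,0],0.5],
    [[0,0,0],[-0.1,-0.1,0],0.5],
    [[0,0,0],[-0.1,-0.1,0],0.5],
    [[0,0,0],[-0.1,-0.1,0],0.5],
    [[0,0,0],[-0.1,-0.1,0],0.5],
    [[0,0,0],[0,-0.04,0],0.5],
    [[0,0,0],[0,0,0],0.5],
  ],
)

```text
clock: 10.33
tcp_pos: [582.4, -329.3, 128.6]
tcp_rot: [0.002, 3.141, -0.002]
force: [-1.0, -0.4, -1.1]
opening: 57.6
grasp_force: 25.0
```

```bash
python3 go.py 589.3 -330.6 79 3.14;python3 rim.py wrist divided_tier 100 160;  python3 rim.py wrist deep_tier 56 70;python3 go.py 589.3 -330.6 79 3.14
```

```text
clock 10.33 tcp [ 582.4 -329.3  128.6] yaw 3.14 j6 -2.1
turn [-0.001  0.001  0.   ] rows 1 | shift [-0.023 -0.004  0.165] rows 2.0
per turn row [-0.001  0.001  0.   ] 1 per xy row [-0.0231 -0.0042] 1
divided_tier 0.87 [ 560.9 -329.8] [76.8 56.8] 0.0 z 117.7 [144 145 144]
clock 10.53 tcp [ 580.2 -325.3  128.5] yaw -3.141 j6 -2.1
turn [ 0.002 -0.002  0.003] rows 1 | shift [-0.03  -0.017  0.165] rows 2.0
per turn row [ 0.002 -0.002  0.003] 1 per xy row [-0.0305 -0.0175] 1
```

>>> step_arm(
  deltas=[
    [[0,0,0],[-0.023,-0.006,0.06],0.5],
    [[0,0,0],[0,0,0.06],0.5],
    [[0,0,0],[0,0,0.03],0.5],
    [[0,0,0],[0,0,0.012],0.5],
    [[0,0,0],[0,0,0.005],0.5],
    [[0,0,0],[0,0,0],0.5],
  ],
)

```text
clock: 11.03
tcp_pos: [588.3, -328.2, 79.1]
tcp_rot: [0.001, -3.141, -0.0]
force: [-0.0, -0.6, -1.1]
opening: 57.7
grasp_force: 25.0
```

```bash
cat > avg.py <<'E'
from h import *
a=[]
for i in range(5):
    im=arm.snapshot('wrist')[0]; o=arm.observe(); a.append(np.r_[o['tcp_pos'],o['force']])
print(np.mean(a,0).round(1),np.std(a,0).round(1)); cv2.imwrite('pics/cur.png',im[:,:,::-1])
E
python3 avg.py
```

```text
[ 5.888e+02 -3.287e+02  7.970e+01  1.000e-01 -0.000e+00 -7.000e-01] [0.1 0.1 0.1 0.3 0.4 0.5]
```

View pics/cur.png

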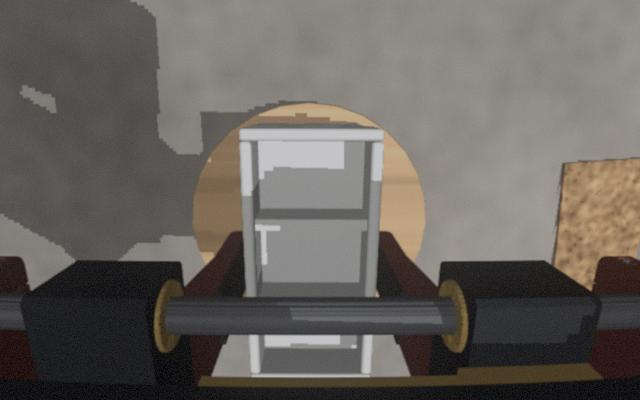

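The wrist view shows the divided tier held square over the stand, its far rim at row 133, columns 240–383.

>>> step_arm(
  deltas=[
    [[0,0,0],[0.001,-0.002,0.006],0.5],
    [[0,0,0],[0,0,0],0.5],
    [[0,0,0],[0,0,0],0.5],
    [[0,0,0],[0,0,0],1],
    [[0,0,0],[0,0,0],1],
    [[0,0,0],[0,0,0],1],
    [[0,0,0],[0,0,0],1],
    [[0,0,0],[0,0,-0.05],1],
    [[0,0,0],[0,0,-0.12],1],
    [[0,0,0],[0,0,-0.13],1],
  ],
)

```text
clock: 12.12
tcp_pos: [586.7, -328.3, 166.7]
tcp_rot: [0.0, -3.137, -0.004]
force: [1.4, 0.3, -0.2]
opening: 87.7
grasp_force: 0.0
```

>>> step_arm(
  deltas=[
    [[0,0,0],[0.1,0,-0.08],1],
    [[0,0,0],[0.1,0,-0.08],1],
    [[0,0,0],[0,0,0],1],
    [[0,0,0],[0,0,0],1],
  ],
)

```text
clock: 12.45
tcp_pos: [528.1, -329.8, 218.0]
tcp_rot: [0.002, 3.138, -0.003]
force: [0.3, -0.3, -0.1]
opening: 87.9
grasp_force: 0.0
```

```bash
python3 avg.py; python3 rim.py wrist divided_tier 80 94;python3 rim.py wrist lidded_tier 18 30; python3 go.py 380 -338 230 3.08
```

```text
[ 5.285e+02 -3.291e+02  2.149e+02 -1.000e-01 -2.000e-01 -8.000e-01] [0.  0.2 0.9 0.5 0.6 0.4]
lidded_tier 0.77 [ 386.4 -483.7] [104.1  44.9] 1.53 z 21.5 [ 53 118 118]
lidded_tier 0.71 [ 408.9 -342.3] [85.5 56.6] -0.08 z 22.1 [184 184 187]
clock 12.9 tcp [ 528.3 -328.9  214.2] yaw -3.141 j6 -2.15
turn [ 0.001 -0.001  0.079] rows 1 | shift [ 0.492 -0.061 -0.053] rows 4.0
per turn row [ 0.001 -0.001  0.079] 1 per xy row [ 0.1229 -0.0152] 4
```

View pics/cur.png

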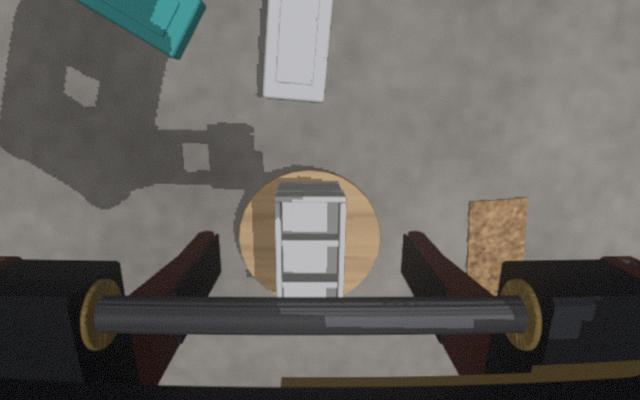

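The stack sits square on the stand: the divided tier is at (310,240) on the disc, and the white lidded tier is at (298,45).

>>> step_arm(
  deltas=[
    [[0,0,0.08],[0,0,-0.05],1],
    [[0,0,0],[0.12,-0.02,0],1],
    [[0,0,0],[0.12,-0.02,0],1],
    [[0,0,0],[0.12,-0.02,0],1],
    [[0,0,0],[0.12,-0.01,0],1],
    [[0,0,0],[0,0,0],1],
    [[0,0,0],[0,0,0],1],
  ],
)

```text
clock: 13.48
tcp_pos: [381.9, -341.2, 230.1]
tcp_rot: [-0.102, -3.14, -0.0]
force: [0.1, -0.4, -0.1]
opening: 87.8
grasp_force: 0.0
```

```bash
python3 avg.py; python3 rim.py wrist lidded_tier 18 30; python3 rim.py top divided_tier 80 94;python3 rim.py top deep_tier 56 94; python3 go.py 391.5 -341.5 12 3.07
```

```text
[ 3.841e+02 -3.414e+02  2.302e+02  1.000e-01 -0.000e+00  1.000e-01] [0.4 0.1 0.1 0.5 0.2 0.6]
lidded_tier 0.95 [ 239.7 -318.9] [58.8 56.5] 0.31 z 21.5 [ 69 148 147]
lidded_tier 0.94 [ 392.4 -341.3] [117.2  56.8] -0.09 z 21.8 [182 183 186]
divided_tier 0.74 [ 588.1 -327. ] [119.7  57.9] -0.01 z 86.6 [135 136 137]
none
deep_tier 0.64 [ 529.3 -300.2] [3.8 0.5] 1.11 z 63.3 [75 75 74]
clock 14.03 tcp [ 383.4 -341.   229.9] yaw 3.079 j6 -2.26
turn [ 0.    -0.     0.012] rows 1 | shift [-0.027  0.     0.726] rows 6.0
per turn row [ 0.    -0.     0.012] 1 per xy row [-0.027   0.0002] 1
```

>>> step_arm(
  deltas=[
    [[0,0,0.018],[-0.029,0.001,0.03],1],
    [[0,0,0],[0,0,0.12],1],
    [[0,0,0],[0,0,0.12],1],
    [[0,0,0],[0,0,0.12],1],
    [[0,0,0],[0,0,0.12],1],
    [[0,0,0],[0,0,0.12],1],
    [[0,0,0],[0,0,0.06],1],
    [[0,0,0],[0,0,0.034],1],
    [[0,0,0],[0,0,0],1],
    [[0,0,0],[0,0,0],1],
  ],
)

```text
clock: 14.87
tcp_pos: [392.1, -341.6, 13.1]
tcp_rot: [-0.121, -3.139, -0.0]
force: [0.0, 0.3, 0.5]
opening: 87.8
grasp_force: 0.0
```

>>> step_arm(
  deltas=[
    [[0,0,0],[0,0,0],0.5],
    [[0,0,0],[0,0,0],0.5],
    [[0,0,0],[0,0,0],0.5],
    [[0,0,0],[0,0,0],0.5],
    [[0,0,0],[0,0,0],0.5],
    [[0,0,0],[0,0,0],0.5],
    [[0,0,0],[0,0,0],0.5],
    [[0,0,0],[0,0,0],0.5],
  ],
)

```text
clock: 15.53
tcp_pos: [392.1, -341.5, 13.6]
tcp_rot: [0.121, 3.139, -0.001]
force: [-0.5, 1.0, 7.5]
opening: 57.9
grasp_force: 25.0
```

```bash
python3 avg.py;  python3 go.py 589 -329.3 150 3.1416
```

```text
[ 392.1 -341.6   13.6   -0.6    1.     7. ] [0.  0.  0.  0.4 0.4 0.4]
clock 15.78 tcp [ 392.1 -341.6   13.6] yaw 3.065 j6 -2.23
turn [-0.001  0.001 -0.098] rows 1 | shift [-0.656  0.041 -0.455] rows 7.0
per turn row [-0.001  0.001 -0.098] 1 per xy row [-0.1094  0.0068] 6
```

>>> step_arm(
  deltas=[
    [[0,0,0],[0,0,-0.1],0.5],
    [[0,0,-0.098],[0,0,-0.12],0.5],
    [[0,0,0],[0,0,-0.12],0.5],
    [[0,0,0],[0,0,-0.115],0.5],
    [[0,0,0],[-0.13,0.008,0],0.5],
    [[0,0,0],[-0.13,0.008,0],0.5],
    [[0,0,0],[-0.13,0.008,0],0.5],
    [[0,0,0],[-0.12,0.008,0],0.5],
    [[0,0,0],[-0.1,0.008,0],0.5],
    [[0,0,0],[-0.047,0.001,0.03],0.5],
  ],
)

```text
clock: 16.62
tcp_pos: [593.6, -328.9, 142.0]
tcp_rot: [-0.003, 3.137, -0.003]
force: [-0.1, -0.5, -1.2]
opening: 58.3
grasp_force: 25.0
```

>>> step_arm(
  deltas=[
    [[0,0,0],[0,0,0.06],0.5],
    [[0,0,0],[0,0,0.04],0.5],
    [[0,0,0],[0,0,0.015],0.5],
    [[0,0,0],[0,0,0],0.5],
    [[0,0,0],[0,0,0],0.5],
    [[0,0,0],[0,0,0],0.5],
  ],
)

```text
clock: 17.12
tcp_pos: [588.9, -329.5, 106.7]
tcp_rot: [0.001, 3.141, -0.001]
force: [0.0, 0.1, -0.0]
opening: 57.6
grasp_force: 25.0
```

```bash
python3 avg.py;  python3 go.py 589 -329.3 102 3.1416
```

```text
[ 5.891e+02 -3.294e+02  1.068e+02  5.000e-01  3.000e-01 -1.200e+00] [0.  0.1 0.1 0.3 0.4 0.4]
clock 17.37 tcp [ 589.1 -329.3  106.6] yaw 3.142 j6 -2.1
turn [-0.001  0.001 -0.   ] rows 1 | shift [ 0.    -0.     0.015] rows 1.0
per turn row [-0.001  0.001 -0.   ] 1 per xy row [ 0.0003 -0.0001] 1
```

>>> step_arm(
  deltas=[
    [[0,0,0],[0,0,0.01],0.5],
    [[0,0,0],[0,0,0.005],0.5],
    [[0,0,0],[0,0,0],0.5],
    [[0,0,0],[0,0,0],1],
    [[0,0,0],[0,0,0],1],
    [[0,0,0],[0,0,0],1],
    [[0,0,0],[0,0,0],1],
    [[0,0,0],[0,0,-0.05],1],
    [[0,0,0],[0,0,-0.12],1],
    [[0,0,0],[0,0,-0.13],1],
  ],
)

```text
clock: 18.2
tcp_pos: [587.6, -328.2, 191.1]
tcp_rot: [0.0, -3.138, -0.004]
force: [0.5, -0.4, 0.0]
opening: 88.0
grasp_force: 0.0
```

>>> step_arm(
  deltas=[
    [[0,0,0],[0.1,0,-0.06],1],
    [[0,0,0],[0.1,0,-0.06],1],
    [[0,0,0],[0,0,0],1],
    [[0,0,0],[0,0,0],1],
  ],
)

```text
clock: 18.53
tcp_pos: [528.7, -329.6, 230.0]
tcp_rot: [0.002, 3.139, -0.003]
force: [0.6, -0.5, -0.4]
opening: 88.2
grasp_force: 0.0
```

```bash
python3 avg.py; python3 rim.py wrist lidded_tier 106 116; python3 rim.py top lidded_tier 106 118; python3 go.py 360 325 240 3.40
```

```text
[ 5.294e+02 -3.290e+02  2.274e+02 -1.000e-01 -0.000e+00 -2.000e-01] [0.1 0.2 0.8 0.4 0.4 0.6]
lidded_tier 0.9 [ 570.7 -329.7] [81.  56.2] -0.01 z 109.9 [179 179 181]
none
none
lidded_tier 0.46 [ 636.1 -319.7] [39.5 25.8] -1.52 z 111.3 [169 171 173]
clock 18.98 tcp [ 529.2 -328.8  226.6] yaw -3.141 j6 -2.15
turn [ 0.001 -0.001 -0.328] rows 3 | shift [-0.012  2.251 -0.045] rows 18.0
per turn row [ 0.    -0.    -0.109] 3 per xy row [-0.0007  0.1251] 18
```

View pics/cur.png

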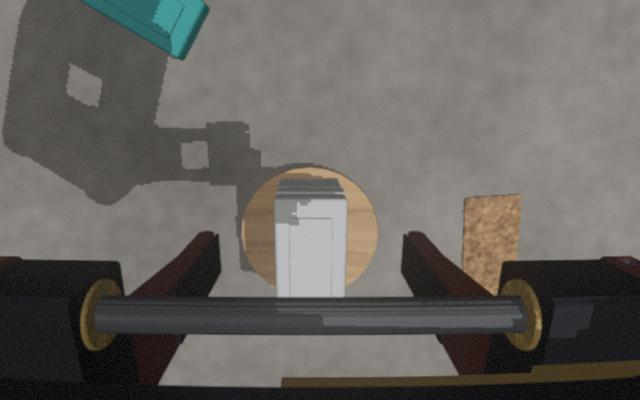

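The lidded tier sits square on the stack, at (311,240).

>>> step_arm(
  deltas=[
    [[0,0,-0.11],[0,0,-0.02],1],
    [[0,0,-0.11],[0,0,-0.02],1],
    [[0,0,-0.11],[0,0,0],1],
    [[0,0,0],[0,0.13,0],1],
    [[0,0,0],[0,0.13,0],1],
    [[0,0,0],[0,0.13,0],1],
    [[0,0,0],[0,0.13,0],1],
    [[0,0,0],[0,0.13,0],1],
    [[0,0,0],[0,0.13,0],1],
    [[0,0,0],[0,0.13,0],1],
  ],
)

```text
clock: 19.82
tcp_pos: [458.2, -63.6, 239.3]
tcp_rot: [0.406, -3.115, -0.0]
force: [1.1, 0.5, -0.5]
opening: 87.7
grasp_force: 0.0
```

>>> step_arm(
  deltas=[
    [[0,0,0],[0,0.13,0],1],
    [[0,0,0],[0,0.13,0],1],
    [[0,0,0],[0,0.13,0],1],
    [[0,0,0],[0,0.13,0],1],
    [[0,0,0],[0,0.13,0],1],
    [[0,0,0],[0,0.13,0],1],
    [[0,0,0],[0,0.13,0],1],
    [[0,0,0],[0,0.13,0],1],
    [[0,0,0],[0,0.13,0],1],
    [[0,0,0],[0,0.13,0],1],
  ],
)

```text
clock: 20.65
tcp_pos: [358.0, 313.8, 239.4]
tcp_rot: [-0.407, 3.115, 0.0]
force: [1.7, -0.1, 0.0]
opening: 87.9
grasp_force: 0.0
```

>>> step_arm(
  deltas=[
    [[0,0,0],[0,0.04,0],1],
    [[0,0,0],[0,0,0],1],
    [[0,0,0],[0,0,0],1],
  ],
)

```text
clock: 20.9
tcp_pos: [355.5, 323.3, 239.0]
tcp_rot: [0.409, -3.114, 0.001]
force: [-0.3, -0.1, -0.3]
opening: 87.8
grasp_force: 0.0
```

```bash
python3 avg.py; python3 rim.py wrist scoop 3 40; python3 rim.py wrist scoop 11 40; python3 rim.py wrist mat_a 1 7; python3 rim.py top mat_a 1 7
```

```text
[ 3.560e+02  3.222e+02  2.392e+02 -1.000e-01 -0.000e+00 -1.000e-01] [0.2 0.2 0.1 0.5 0.4 0.5]
scoop 0.95 [381.2 323.6] [130.1  49.2] 0.28 z 14.9 [152  97  60]
scoop 0.71 [380.9 323.6] [130.9  49.4] 0.28 z 15.0 [155  99  61]
mat_a 0.66 [570.9 323.4] [41.  16.1] -1.04 z 5.1 [137 137 138]
mat_a 0.92 [ 631.2 -119.9] [157.2  62. ] 0.06 z 3.8 [146 107  71]
mat_a 0.82 [624.7 119.4] [157.9  61.9] 0.04 z 3.8 [146 107  71]
```

View pics/cur.png

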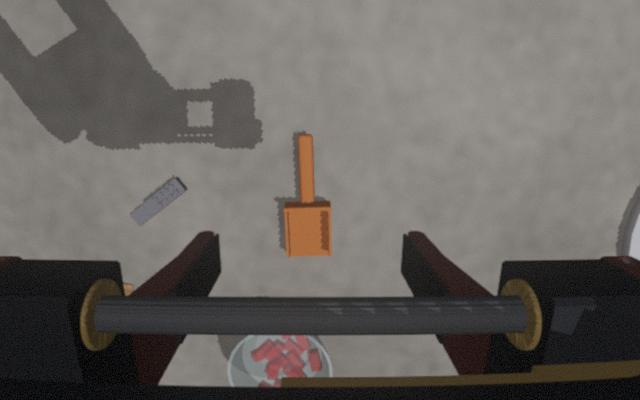

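The wrist view shows the scoop's handle end at (306,135), bucket back wall near row 207 and bucket front at row 255; the bowl is at (280,360).

```bash
python3 - <<'E'
from h import *
p,im,d=snap('wrist');P=pts(p,d)
r=arm.silhouettes('wrist','scoop')[0]; k=r['pixels']
orange=(im[...,0].astype(int)-im[...,2]>50); k=cv2.dilate(k.astype(np.uint8),np.ones((7,7)))>0
X=P[k&orange&(d>0)]
a=.28; o=np.array([381,323.6])
for it in range(3):
    e=np.array([np.cos(a),np.sin(a)]); f=np.array([-e[1],e[0]])
    u=(X[:,:2]-o)@e; v=(X[:,:2]-o)@f
    h=(u<-5)&(X[:,2]>11)&(abs(v)<15); s=np.polyfit(u[h],v[h],1)[0]; a+=s
print('a',a,len(X),'u',np.percentile(u,[0,.3,1,99,99.7,100]).round(1))
b=(u>15)&(X[:,2]>14); print('bucket v',np.percentile(v[b],[1,99]).round(1),'handle v',np.percentile(v[h],[2,98]).round(1))
w=X[:,2]>22; print('backwall u',np.percentile(u[w],[2,50,98]).round(1),w.sum())
for z in [(0,8),(8,14),(14,22)]:
    q=(X[:,2]>z[0])&(X[:,2]<z[1]); print(z,np.percentile(u[q],[.5,50,99.5]).round(1),q.sum())
E
```

```text
a 0.2927700649508435 3348 u [-66.7 -65.8 -64.   72.3  73.1  73.6]
bucket v [-25.3  24.6] handle v [-7.2  7.4]
backwall u [ 8.1  9.7 12.3] 229
(0, 8) [ 8.7 45.5 73.1] 1735
(8, 14) [-66.6 -26.1  65.6] 401
(14, 22) [-63.9 -12.1  66.7] 961
```

```bash
python3 go.py 399.6 329.1 12 3.4286
```

```text
clock 21.65 tcp [355.8 323.4 239.4] yaw -2.882 j6 -1.12
turn [ 0.     0.    -0.035] rows 1 | shift [-0.145 -0.023  0.758] rows 6.0
per turn row [ 0.     0.    -0.035] 1 per xy row [-0.0726 -0.0116] 2
```

>>> step_arm(
  deltas=[
    [[0,0,-0.035],[-0.073,-0.011,0.02],1],
    [[0,0,0],[-0.073,-0.011,0.06],1],
    [[0,0,0],[0,0,0.12],1],
    [[0,0,0],[0,0,0.12],1],
    [[0,0,0],[0,0,0.12],1],
    [[0,0,0],[0,0,0.12],1],
    [[0,0,0],[0,0,0.11],1],
    [[0,0,0],[0,0,0.06],1],
    [[0,0,0],[0,0,0.027],1],
    [[0,0,0],[0,0,0],1],
  ],
)

```text
clock: 22.48
tcp_pos: [398.8, 328.2, 10.6]
tcp_rot: [0.449, -3.106, 0.003]
force: [0.2, -0.5, 0.2]
opening: 87.8
grasp_force: 0.0
```

>>> step_arm(
  deltas=[
    [[0,0,0],[0,0,0],0.45],
    [[0,0,0],[0,0,0],0.45],
    [[0,0,0],[0,0,0],0.45],
    [[0,0,0],[0,0,0],0.45],
    [[0,0,0],[0,0,0],0.45],
    [[0,0,0],[0,0,0],0.45],
    [[0,0,0],[0,0,0],0.45],
    [[0,0,0],[0,0,0],0.45],
    [[0,0,0],[0,0,0],0.45],
  ],
  grip_force=15,
)

```text
clock: 23.23
tcp_pos: [400.1, 329.1, 12.9]
tcp_rot: [-0.449, 3.109, 0.001]
force: [-1.6, 0.2, 6.3]
opening: 50.1
grasp_force: 15.0
```

```bash
python3 avg.py; python3 go.py 642.5 119.1 90 3.179
```

```text
[400.1 329.1  12.9  -0.9  -0.8   6.8] [0.  0.  0.  0.6 0.7 0.4]
clock 23.48 tcp [400.1 329.1  12.9] yaw -2.855 j6 -1.19
turn [0.001 0.001 0.318] rows 3 | shift [-0.781 -0.73  -0.257] rows 9.0
per turn row [0.    0.    0.106] 3 per xy row [-0.0868 -0.0811] 9
```

>>> step_arm(
  deltas=[
    [[0,0,0],[0,0,-0.08],0.45],
    [[0,0,0.106],[0,0,-0.09],0.45],
    [[0,0,0.106],[0,0,-0.087],0.45],
    [[0,0,0.106],[0,0,0],0.45],
    [[0,0,0],[-0.087,-0.081,0],0.45],
    [[0,0,0],[-0.087,-0.081,0],0.45],
    [[0,0,0],[-0.087,-0.081,0],0.45],
    [[0,0,0],[-0.087,-0.081,0],0.45],
    [[0,0,0],[-0.087,-0.081,0],0.45],
    [[0,0,0],[-0.087,-0.081,0],0.45],
  ],
)

```text
clock: 24.32
tcp_pos: [562.6, 187.6, 89.3]
tcp_rot: [0.058, -3.141, 0.0]
force: [-0.2, 0.7, -0.7]
opening: 49.8
grasp_force: 15.0
```

>>> step_arm(
  deltas=[
    [[0,0,0],[-0.087,-0.081,0],0.45],
    [[0,0,0],[-0.087,-0.081,0],0.45],
    [[0,0,0],[-0.087,-0.081,0],0.45],
    [[0,0,0],[0,0,0],0.45],
    [[0,0,0],[0,0,0],0.45],
    [[0,0,0],[0,0,0],0.45],
  ],
)

```text
clock: 24.82
tcp_pos: [641.7, 118.9, 88.8]
tcp_rot: [0.057, -3.139, 0.0]
force: [-0.0, 0.7, -0.8]
opening: 50.0
grasp_force: 15.0
```

```bash
python3 avg.py;  python3 go.py 642.5 119 16.5 3.179
```

```text
[ 6.415e+02  1.198e+02  8.920e+01 -1.000e-01  5.000e-01 -3.000e-01] [0.2 0.2 0.2 0.6 0.3 0.5]
clock 25.07 tcp [641.8 120.   89.4] yaw -3.103 j6 -1.44
turn [-0.    -0.001  0.001] rows 1 | shift [-0.002 -0.003  0.243] rows 2.0
per turn row [-0.    -0.001  0.001] 1 per xy row [-0.0021 -0.0033] 1
```

View pics/cur.png

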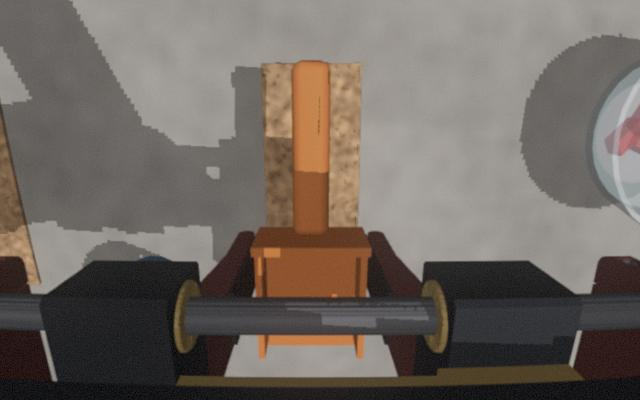

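The scoop hangs aligned over the mat, with the handle at column 311 and the mat spanning columns 263–361.

>>> step_arm(
  deltas=[
    [[0,0,0],[-0.002,-0.002,0.1],0.45],
    [[0,0,0],[0,0,0.09],0.45],
    [[0,0,0],[0,0,0.04],0.45],
    [[0,0,0],[0,0,0.012],0.45],
    [[0,0,0],[0,0,0],0.45],
    [[0,0,0],[0,0,0.002],0.45],
    [[0,0,0],[0,0,0],0.45],
  ],
)

```text
clock: 25.65
tcp_pos: [643.7, 118.8, 16.8]
tcp_rot: [-0.059, 3.14, 0.0]
force: [-0.1, -0.6, -0.6]
opening: 49.9
grasp_force: 15.0
```

>>> step_arm(
  deltas=[
    [[0,0,0],[0,0,0],1],
    [[0,0,0],[0,0,0],1],
    [[0,0,0],[0,0,0],1],
    [[0,0,0],[0,0,0],1],
    [[0,0,0],[0,0,0],1],
    [[0,0,0],[0,0,-0.05],1],
    [[0,0,0],[0,0,-0.12],1],
    [[0,0,0],[0,0,-0.13],1],
    [[0,0,0],[0,0,-0.13],1],
    [[0,0,0],[0,0,-0.13],1],
  ],
)

```text
clock: 26.48
tcp_pos: [642.9, 118.4, 187.0]
tcp_rot: [-0.058, 3.141, 0.0]
force: [1.3, -0.1, -0.1]
opening: 87.6
grasp_force: 0.0
```

>>> step_arm(
  deltas=[
    [[0,0,0],[0.12,0,-0.04],1],
    [[0,0,0],[0.12,0,-0.04],1],
    [[0,0,0],[0.04,0,0],1],
    [[0,0,0],[0,0,0],1],
    [[0,0,0],[0,0,0],1],
  ],
)

```text
clock: 26.9
tcp_pos: [559.5, 115.4, 209.6]
tcp_rot: [-0.059, 3.139, 0.001]
force: [0.0, 0.5, 0.5]
opening: 87.8
grasp_force: 0.0
```

```bash
python3 avg.py; python3 - <<'E'
from meas import *
p,im,d,P=meas('wrist',['mat_a'])
for n in ['scoop','separator']:
    r=arm.silhouettes('wrist',n)[0]; k=cv2.dilate(r['pixels'].astype(np.uint8),np.ones((5,5)))>0
    I=im.astype(int); m=k&(d>0)&((I[...,0]-I[...,2]>70) if n=='scoop' else (P[...,2]>2.2))
    X=P[m]; print(n,r['conf'],cv2.minAreaRect(X[:,:2].astype(np.float32)),np.percentile(X[:,2],[2,98]))
E
python3 go.py 400 150 220 2.46
```

```text
[ 5.603e+02  1.154e+02  2.083e+02  2.000e-01  4.000e-01 -1.000e-01] [0.1 0.  0.5 0.6 0.4 0.3]
mat_a 0.72 [ 88. 213.] rect [618.8 -39.7] [153.5 235.4] ang -1.458 ztop 3.4 med [ 604.6 -123.     2. ] [140 113  85] 5781
scoop 0.84 ((625.8513793945312, 116.81552124023438), (136.2367706298828, 54.205692291259766), 3.1136064529418945) [ 3.40304615 30.33818113]
separator 0.87 ((432.349365234375, 162.29916381835938), (18.51816177368164, 74.19584655761719), 51.07371520996094) [ 2.31161344 11.11377686]
clock 27.35 tcp [559.5 115.3 207.7] yaw -3.105 j6 -1.43
turn [-0.    -0.001  0.915] rows 7 | shift [ 0.486 -0.245 -0.041] rows 5.0
per turn row [-0.    -0.     0.131] 7 per xy row [ 0.0972 -0.049 ] 5
```

View pics/cur.png

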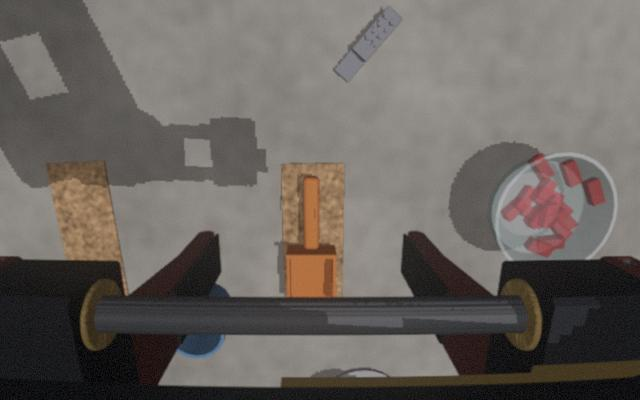

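The scoop lies on the mat: handle end at (311,177), mat near edge at row 163. The separator is at (368,45), with the tongue at lower left.

```bash
python3 - <<'E'
from h import *
p,im,d=snap('wrist');P=pts(p,d)
for u,v in [(283,167),(343,167),(312,167),(283,220),(343,220),(50,167),(103,165),(75,166)]: print((u,v),P[v,u].round(1))
I=im.astype(int); cork=(I[...,0]-I[...,2]>25)&(P[...,2]<5)&(d>0)&(P[...,2]>1)
for y0,y1 in [(90,150),(-160,-90)]:
    m=cork&(P[...,1]>y0)&(P[...,1]<y1); X=P[m]
    print('near edge x',np.percentile(X[:,0],[0.5,2]),'y',np.percentile(X[:,1],[1,99]))
E
python3 go.py 424.6 168.6 100 2.4626
```

```text
(283, 167) [549.7  86.4   1.2]
(343, 167) [547.3 146.5   2.2]
(312, 167) [548.4 115.5   2.2]
(283, 220) [605.2  87.4   1.7]
(343, 220) [602.8 149.8   2.1]
(50, 167) [ 557.5 -156.3    1.3]
(103, 165) [553.7 -98.    1.9]
(75, 166) [ 555.7 -128.8    1.1]
near edge x [545.98231648 547.44395393] y [ 90.50786958 149.35490798]
near edge x [552.25118631 554.2490718 ] y [-157.13346449  -91.9110238 ]
clock 27.4 tcp [559.4 115.3 207.8] yaw -3.105 j6 -1.43
turn [-0.    -0.001  0.912] rows 7 | shift [ 0.461 -0.144  0.359] rows 5.0
per turn row [-0.   -0.    0.13] 7 per xy row [ 0.1153 -0.036 ] 4
```

>>> step_arm(
  deltas=[
    [[0,0,0.13],[0,0,0],1],
    [[0,0,0.13],[0,0,0],1],
    [[0,0,0.13],[0,0,0],1],
    [[0,0,0.13],[0,0,0],1],
    [[0,0,0.13],[0,0,0],1],
    [[0,0,0.13],[0,0,0],1],
    [[0,0,0.132],[0,0,0],1],
    [[0,0,0],[0.115,-0.036,0],1],
    [[0,0,0],[0.115,-0.036,0],1],
    [[0,0,0],[0.115,-0.036,0],1],
  ],
)

```text
clock: 28.23
tcp_pos: [457.4, 155.2, 207.8]
tcp_rot: [-1.048, -2.961, 0.0]
force: [0.4, 0.5, 0.3]
opening: 87.4
grasp_force: 0.0
```

>>> step_arm(
  deltas=[
    [[0,0,0],[0.115,-0.036,0],1],
    [[0,0,0],[0,0,0.12],1],
    [[0,0,0],[0,0,0.12],1],
    [[0,0,0],[0,0,0.12],1],
    [[0,0,0],[0,0,0],0.5],
    [[0,0,0],[0,0,0],0.5],
    [[0,0,0],[0,0,0],0.5],
  ],
)

```text
clock: 28.82
tcp_pos: [425.7, 168.7, 101.3]
tcp_rot: [1.047, 2.961, 0.001]
force: [0.1, 0.6, 0.1]
opening: 71.1
grasp_force: 0.0
```

```bash
python3 - <<'E'
from h import *
p,im,d=snap('wrist','sep.png');P=pts(p,d)
r=arm.silhouettes('wrist','separator')
for r in r[:1]:
    X=P[r['pixels']&(d>0)&(P[...,2]>2.2)]; print(r['conf'],cv2.minAreaRect(X[:,:2].astype(np.float32)))
E
python3 avg.py; python3 go.py 424.6 168.6 10 2.4626
```

```text
0.9 ((431.89923095703125, 162.3572998046875), (17.90427017211914, 74.11199188232422), 51.58895492553711)
[ 4.259e+02  1.687e+02  1.017e+02 -1.000e-01 -3.000e-01  1.000e-01] [0.3 0.1 0.3 0.3 0.5 0.7]
clock 29.17 tcp [425.4 168.6 101.2] yaw 2.462 j6 -0.54
turn [ 0.002  0.001 -0.   ] rows 1 | shift [ 0.002 -0.002  0.304] rows 3.0
per turn row [ 0.002  0.001 -0.   ] 1 per xy row [ 0.0022 -0.0016] 1
```

View pics/sep.png

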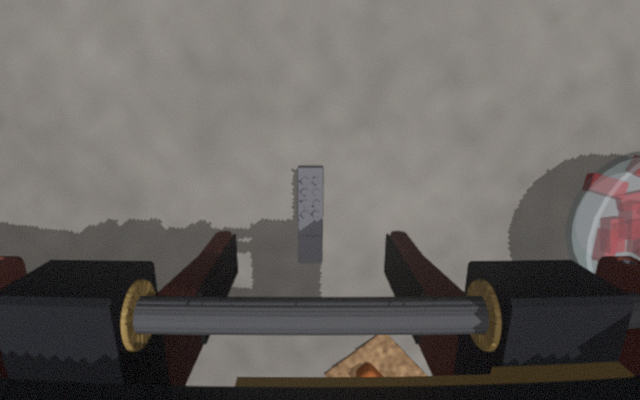

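The separator is at (311,210), aligned and centred between the fingers.

>>> step_arm(
  deltas=[
    [[0,0,0],[0.002,-0.001,0.11],0.5],
    [[0,0,0],[0,0,0.1],0.5],
    [[0,0,0],[0,0,0.06],0.5],
    [[0,0,0],[0,0,0.033],0.5],
    [[0,0,0],[0,0,0],0.5],
    [[0,0,0],[0,0,0],0.5],
  ],
  grip_force=12,
)

```text
clock: 29.67
tcp_pos: [424.4, 168.6, 9.5]
tcp_rot: [1.047, 2.962, 0.0]
force: [0.2, 0.4, -0.1]
opening: 44.2
grasp_force: 0.0
```

>>> step_arm(
  deltas=[
    [[0,0,0],[0,0,0],0.1],
    [[0,0,0],[0,0,0],0.1],
    [[0,0,0],[0,0,0],0.1],
    [[0,0,0],[0,0,0],0.1],
    [[0,0,0],[0,0,0],0.1],
    [[0,0,0],[0,0,0],0.1],
    [[0,0,0],[0,0,0],0.1],
    [[0,0,0],[0,0,0],0.1],
    [[0,0,0],[0,0,0],0.1],
  ],
)

```text
clock: 30.42
tcp_pos: [424.3, 168.6, 9.5]
tcp_rot: [1.046, 2.962, 0.0]
force: [-1.4, -0.7, 5.4]
opening: 18.1
grasp_force: 12.0
```

```bash
python3 avg.py; python3 go.py 621 -122.7 110 3.2066
```

```text
[424.4 168.6   9.5  -0.6   0.    5.7] [0.  0.  0.  0.6 0.2 0.6]
clock 30.67 tcp [424.4 168.6   9.5] yaw 2.462 j6 -0.54
turn [ 0.     0.001 -0.948] rows 7 | shift [-0.591 -1.012 -0.335] rows 10.0
per turn row [ 0.     0.    -0.135] 7 per xy row [-0.0591 -0.1012] 10
```

>>> step_arm(
  deltas=[
    [[0,0,0],[0,0,-0.1],0.1],
    [[0,0,-0.135],[0,0,-0.12],0.1],
    [[0,0,-0.135],[0,0,-0.115],0.1],
    [[0,0,-0.135],[0,0,0],0.1],
    [[0,0,-0.135],[0,0,0],0.1],
    [[0,0,-0.135],[0,0,0],0.1],
    [[0,0,-0.135],[0,0,0],0.1],
    [[0,0,-0.138],[0,0,0],0.1],
    [[0,0,0],[-0.059,-0.101,0],0.1],
    [[0,0,0],[-0.059,-0.101,0],0.1],
  ],
)

```text
clock: 31.5
tcp_pos: [463.0, 110.7, 109.6]
tcp_rot: [0.11, -3.139, 0.0]
force: [0.8, 1.1, 0.4]
opening: 17.9
grasp_force: 12.0
```

>>> step_arm(
  deltas=[
    [[0,0,0],[-0.059,-0.101,0],0.1],
    [[0,0,0],[-0.059,-0.101,0],0.1],
    [[0,0,0],[-0.059,-0.101,0],0.1],
    [[0,0,0],[-0.059,-0.101,0],0.1],
    [[0,0,0],[-0.059,-0.101,0],0.1],
    [[0,0,0],[-0.059,-0.101,0],0.1],
    [[0,0,0],[-0.059,-0.101,0],0.1],
    [[0,0,0],[-0.059,-0.101,0],0.1],
    [[0,0,0],[0,0,0],0.1],
    [[0,0,0],[0,0,0],0.1],
  ],
)

```text
clock: 32.33
tcp_pos: [620.7, -123.7, 109.2]
tcp_rot: [0.099, -3.14, -0.0]
force: [-1.0, 0.9, 0.4]
opening: 18.1
grasp_force: 12.0
```

```bash
python3 avg.py; python3 go.py 621 -122.7 14 3.2066; python3 - <<'E'
from h import *
p,im,d=snap('wrist');P=pts(p,d)
I=im.astype(int); m=(I[...,0]-I[...,2]>25)&(P[...,2]<5)&(P[...,2]>.5)&(d>0)&(P[...,1]>-175)&(P[...,1]<-70)&(P[...,0]>530)
X=P[m].astype(np.float32); print(np.percentile(X[:,0],[.5,99.5]),np.percentile(X[:,1],[1,99]))
b=X[X[:,0]<600]; print(np.median(b,0))
E
```

```text
[ 6.195e+02 -1.214e+02  1.093e+02 -1.000e-01  0.000e+00 -3.000e-01] [0.2 0.5 0.2 0.3 0.2 0.4]
clock 32.58 tcp [ 619.6 -121.   109.6] yaw -3.075 j6 -1.85
turn [ 0.001 -0.001  0.002] rows 1 | shift [-0.004 -0.006  0.319] rows 3.0
per turn row [ 0.001 -0.001  0.002] 1 per xy row [-0.0041 -0.0061] 1
[551.84542542 654.20092163] [-158.20666809  -93.31591797]
[ 575.4241    -126.60478      1.7817295]
```

View pics/cur.png

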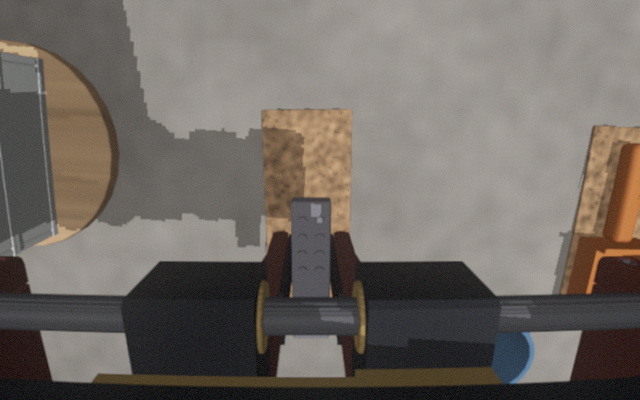

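The separator is held over its mat, with body studs up at (311,250) and the mat at columns 262–351.

>>> step_arm(
  deltas=[
    [[0,0,0],[-0.004,-0.005,0.12],0.1],
    [[0,0,0],[0,0,0.1],0.1],
    [[0,0,0],[0,0,0.06],0.1],
    [[0,0,0],[0,0,0.03],0.1],
    [[0,0,0],[0,0,0.01],0.1],
    [[0,0,0],[0,0,0],0.1],
    [[0,0,0],[0,0,0],0.1],
  ],
)

```text
clock: 33.22
tcp_pos: [622.6, -123.5, 14.8]
tcp_rot: [-0.103, 3.138, -0.001]
force: [-0.1, -0.8, 0.2]
opening: 17.6
grasp_force: 12.0
```

```bash
python3 go.py 621 -122.7 12.5 3.2066; python3 -c "
from plant import arm
print(arm.observe()['force'])"
```

```text
clock 33.22 tcp [ 622.6 -123.5   14.8] yaw -3.076 j6 -1.85
turn [-0.001  0.002  0.001] rows 1 | shift [0.005 0.003 0.008] rows 1.0
per turn row [-0.001  0.002  0.001] 1 per xy row [0.0051 0.003 ] 1
[-0.0571089 -0.7706298  0.1956653]
```

>>> step_arm(
  deltas=[
    [[0,0,0],[0,0,0.005],0.1],
    [[0,0,0],[0,0,0],0.1],
    [[0,0,0],[0,0,0],0.6],
    [[0,0,0],[0,0,0],0.6],
    [[0,0,0],[0,0,0],0.6],
    [[0,0,0],[0,0,0],0.6],
    [[0,0,0],[0,0,-0.05],0.6],
    [[0,0,0],[0,0,-0.12],0.6],
    [[0,0,0],[0,0,-0.13],0.6],
    [[0,0,0],[0,0,-0.13],1],
  ],
)

```text
clock: 34.05
tcp_pos: [621.2, -123.6, 143.1]
tcp_rot: [0.102, -3.139, -0.0]
force: [0.5, 0.0, 0.4]
opening: 56.9
grasp_force: 0.0
```

>>> step_arm(
  deltas=[
    [[0,0,0],[0.1,0,-0.06],1],
    [[0,0,0],[0.12,0,-0.06],1],
    [[0,0,0],[0.12,0,0],1],
    [[0,0,0],[0.12,0,0],1],
    [[0,0,0],[0,0,0],1],
    [[0,0,0],[0,0,0],1],
  ],
)

```text
clock: 34.55
tcp_pos: [482.8, -132.7, 178.5]
tcp_rot: [-0.101, 3.139, -0.0]
force: [0.4, 0.3, -0.5]
opening: 87.5
grasp_force: 0.0
```

```bash
python3 - <<'E'
from meas import *
meas('top',['separator','scoop','mat_a','lidded_tier','bowl','cup','stand'],'topend.png')
print('wrist'); meas('wrist',['separator','scoop','mat_a'])
a=cv2.imread('pics/topend.png')[80:200,130:480]
cv2.imwrite('pics/fin1.png',cv2.resize(a,None,fx=2.2,fy=2.2,interpolation=3))
snap('scene','fin2.png')
E
```

```text
scoop 0.68 [252. 130.] rect [626.2 120.2] [141.5  55.1] ang 0.036 ztop 30.2 med [648.3 117.6  10.8] [149  78  33] 598
mat_a 0.8 [249. 149.] rect [625.6 119.6] [160.5  63.2] ang 0.036 ztop 8.2 med [594.1 129.1   3.4] [137  99  64] 574
mat_a 0.72 [343. 117.] rect [ 622.8 -117.6] [181.8  67. ] ang 0.042 ztop 33.6 med [ 694.9 -120.4    3.2] [141 106  72] 266
lidded_tier 0.92 [418. 296.] rect [ 212.7 -328. ] [121.5  62.8] ang 0.329 ztop 29.2 med [ 211.8 -325.5   23.7] [29 90 88] 1030
lidded_tier 0.65 [473. 238.] rect [ 361.4 -490.8] [120.6  64.5] ang 1.013 ztop 29.2 med [ 359.5 -487.3   23.3] [ 40 123 121] 1028
lidded_tier 0.64 [423. 146.] rect [ 606.1 -339.8] [ 86.4 156.5] ang -0.019 ztop 116.6 med [ 587.8 -327.   111.3] [170 172 173] 1180
bowl 0.58 [169. 151.] rect [577.5 345.1] [117.  113.6] ang 1.124 ztop 54.9 med [580.5 351.2  34.4] [121  99  99] 1423
bowl 0.38 [401. 156.] rect [ 580.5 -291.4] [139.4 218.9] ang -1.378 ztop 29.1 med [ 578.9 -295.5   24.2] [144 113  78] 837
cup 0.79 [293. 108.] rect [704.9   8.4] [57.3 54.3] ang 0.041 ztop 62.4 med [713.1  11.   30.7] [39 58 78] 406
stand 0.58 [401. 157.] rect [ 580.8 -330. ] [130.3 125.8] ang 1.412 ztop 29.0 med [ 583.5 -293.2   24.3] [147 115  79] 733
stand low 0.28 [292.0, 109.0]
wrist
separator 0.7 [312. 343.] rect [ 563.4 -127.7] [216.2  17.7] ang 0.059 ztop 13.3 med [ 651.6 -123.6    6.2] [108 105 108] 447
mat_a 0.57 [315. 291.] rect [ 580.8 -127.8] [236.3  64.7] ang 0.08 ztop 3.2 med [ 593.2 -124.9    1.9] [152 123  94] 4905
mat_a low 0.52 [526.6, 258.4]
```

View pics/fin1.png

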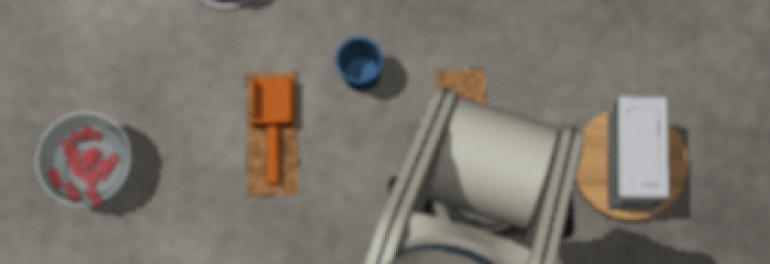

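View pics/fin2.png

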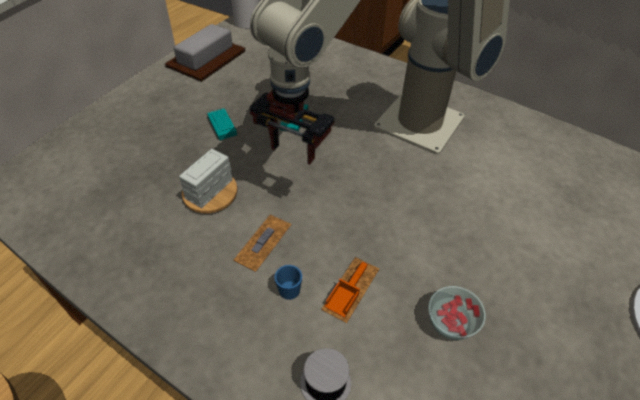

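Scene view: the stack is on the stand at (208,185), the separator lies on its mat at (263,240), and the scoop is on its mat at (350,290). The cup and bowl have not moved. I'll do one numeric check on the separator before handing in.

```bash
python3 - <<'E'
from h import *
p,im,d=snap('scene');P=pts(p,d); I=im.astype(int)
m=(P[...,0]>530)&(P[...,0]<730)&(P[...,1]<-75)&(P[...,1]>-170)&(d>0)
c=m&(I[...,0]-I[...,2]>25); s=m&(abs(I[...,0]-I[...,2])<20)&(P[...,2]>5.5)
for k in (c,s): print(k.sum(),cv2.minAreaRect(P[k][:,:2].astype(np.float32)))
E
```

```text
1383 ((629.7496948242188, -123.50593566894531), (167.20567321777344, 71.34649658203125), 4.363678932189941)
571 ((597.9217529296875, -107.33765411376953), (45.94710922241211, 138.38217163085938), 86.70499420166016)
```

```bash
python3 - <<'E'
from h import *
p,im,d=snap('scene');P=pts(p,d)
for r in arm.silhouettes('scene','separator')[:1]:
    X=P[r['pixels']&(d>0)]; print(r['conf'],r['pixel'],cv2.minAreaRect(X[:,:2].astype(np.float32)))
o=arm.observe(); print(o['clock'],abs(o['qvel']).max())
E
```

```text
0.62 [211.9, 193.3] ((576.8533325195312, -322.98773193359375), (77.63213348388672, 155.95787048339844), 75.51551818847656)
35.35 0.002540480837557992
```

```bash
python3 - <<'E'
from h import *
p,im,d=snap('scene');P=pts(p,d); I=im.astype(int)
a=.07; e=np.array([np.cos(a),np.sin(a)]); Q=P[...,:2]-[630,-123]; u=Q@e; v=Q@np.array([-e[1],e[0]])
s=(abs(u)<70)&(abs(v)<26)&(d>0)&(I[...,0]-I[...,2]<18)
n,l,st,_=cv2.connectedComponentsWithStats(s.astype(np.uint8)); s=l==1+np.argmax(st[1:,4])
print(s.sum(),cv2.minAreaRect(P[s][:,:2].astype(np.float32)),np.median(P[s],0))
E
```

```text
181 ((632.0198364257812, -122.28759002685547), (72.48624420166016, 17.011672973632812), 2.3544764518737793) [ 633.85512734 -120.20749946   10.23013058]
```

The separator is within about 3 mm of its mat's centre, so I'm handing in.

```bash
python3 -c "
from plant import arm
print(arm.sign_off())"
```

```text
the job is handed in; nothing more can be done
None
```

The job is handed in, about 35 s on the robot's clock: the three tiers are stacked on the stand, the scoop is on the mat by the bowl and the separator on the mat by the stand, all released, with bowl and cup not visibly moved; the verdict was not shown to me.

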